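# Slide the red hose nozzle home into its parking bay

### The arm

A 6-joint arm with a two-finger parallel gripper is mounted at the origin on the work surface. World frame = base frame: x ahead of the robot, y to its left, z up, the work surface at z = 0. Lengths are in m, angles in rad, forces in N, time in s.
With the tool pointing down it reaches from about 0.3 to 0.875 m from the base axis. Payload 6.4 kg.
Tool frame: the origin (TCP) lies between the finger pads; the fingertips stand 19 mm ahead of it and the grasp point (between the pads) is the TCP; z points along the fingers, y is the direction in which the jaws open and shut (so a half turn about z gives the same grasp; the last joint's range is limited). The gripper opens to 85 mm and grips with 20 to 120 N. Pads are 22 mm wide; open, the fingers measure 114 mm over their backs; the gripper's body (76 mm by 85 mm) begins 54 mm behind the grasp point. The pads swing forward as they close: fully open they stand 13 mm farther back than shut.
Start: joints at [0.93, 0.181, 1.607, -0, 1.354, -0.206], TCP at [0.242, 0.522, 0.25] pointing down, gripper open.
Joint ranges: [-2.99, 2.99], [-0.89, 2.07], [0.3, 2.58], [-1.14, 4.28], [0, 2.63], [-3.12, 3.12]. Speed limits (rad/s): [2.57, 2.57, 3.01, 3.14, 3.14, 3.14].

### API

Orientations are given as a unit quaternion [w, x, y, z].
In Python, from bench import * gives the robot as it stands.
- The arm moves only by the tool apply_moves, never from a script. Its argument "moves" is a list that holds one entry, the list of rows, each a list of 7 numbers: the shift along the tool's x, y, z in cm, then the turn, a rotation vector about the tool's x, y, z in rad, then the opening, from 0 (shut) to 1 (fully open). A call has 1 to 8 rows; each row is the pose to reach, as a shift and turn from the pose commanded when the call began, along the tool's axes at that moment; what a row does not reach only later rows make up. A row lasts 1/10 s, in which the tool goes at most 50 mm and 8.59 degrees, less where a joint would pass 70% of its speed; a pose out of reach is approached as far as the arm can. A call with a gripper value outside its range is refused whole. The fingers move at their own pace and stop on an object; the grip force is fixed at half the most. Time passes only in rows, so rows that repeat a pose let the fingers close. It gives the time, the measured TCP pose, the force and the opening at its end, in the units of the state.
- get_obs(): the state, without advancing time (a new reading comes with each control period).
- camera(name): name is "scene" or "top" or "wrist"; returns the picture (480x640x3 uint8, red, green, blue); there is no depth.
- get_calibration(name): a dict with "vertical_fov" (degrees; the focal length in pixels is half the picture's height over the tangent of half this angle, whatever the lens; pixels are square), "cx", "cy" (the principal point, pixels), "k1" (the pictures are not rectified: a ray, as slopes to the right and down, at radius r is drawn at 1 + k1 r^2 times it, then the intrinsics apply), "R" (3x3) and "t" (3): a world point X has camera coordinates R X + t. Camera axes: x right, y down, z forward; pixel columns grow to the right and rows downward; lengths in m; the calibration is good to about 2 mm. A picture is of the moment at which its call begins: read the wrist's pose just before it. get_calibration takes no time and is no camera call; for the wrist camera it gives the pose at the moment of the call.
- hand_in(): hands the job in, once; it reports no verdict.
The state is a dict: "time_s": time; "q": joint angles; "dq": joint speeds; "joint_efforts": joint torques, N m; "eef_pos": TCP position; "eef_rot": TCP orientation; "wrist_force": force on the tool from outside, world axes, zero at the start; "torque": the same for the moment, N m; "opening": opening from 0.0 (shut) to 1.0 (fully open).
Only numpy, scipy, OpenCV 4.12 (cv2) and the standard library are available. Lean on these libraries where they do the work, as an engineer would, in place of code of your own. Each camera call takes 0.05 s, during which the arm holds its last target. There are 200 camera calls.

### The job

Slide the standing red fire-hose nozzle across the table into the red bay, pushing it slowly and only low down on its wide red foot so that it stays upright, until the foot rests against the bay's back wall; then back away. Do not lift or carry the nozzle and do not touch its slim tube, and leave the blue nozzle, the torch, the metal cap and the orange first-aid box where they stand.

Things in the scene. Friction and masses are not known exactly. Their poses are not given: they have to be found in the camera images.
- red_nozzle: a fire-hose nozzle standing upright: a round red-painted coupling foot, 72 mm in diameter and straight-sided from the table up to 50 mm, then a shoulder narrowing to a slim tube (30 mm thick with a black grip at 62 to 125 mm, then bare metal, red tip 34 mm thick at the top), 235 mm tall in all. About 0.6 kg (0.4 to 0.8). It slides on the table, but tips if pushed high. Origin at the centre of its underside, z up.
- red_nozzle_tube: the red nozzle's slim tube, everything above its shoulder, from 62 to 235 mm above its underside; rigid with the nozzle, same origin and axes. Not to be touched.
- red_bay: a low three-sided red plastic parking bay fixed to the table: two side walls and a back wall, each 30 mm high and 6 mm thick, no floor (only a flat red marking), 100 mm wide and 80 mm deep inside. Origin on the table at the centre of its inside; its x axis points from the open mouth (40 mm away at -x) to the back wall (inner face 40 mm away at +x), y across. The mouth faces roughly to the robot's right (-y of the world).
- red_bay_seat (a point): the point on the table in the red bay where the centre of the nozzle's foot stands when the foot is centred and touches the back wall (36 mm from the back wall's inner face); axes as the red bay
- blue_bay: a low three-sided blue plastic parking bay fixed to the table: two side walls and a back wall, each 30 mm high and 6 mm thick, no floor (only a flat blue marking), 100 mm wide and 80 mm deep inside. Origin on the table at the centre of its inside; its x axis points from the open mouth (40 mm away at -x) to the back wall (inner face 40 mm away at +x), y across. It stands beside the red bay, on either side, with the blue nozzle in it.
- blue_nozzle: a fire-hose nozzle standing upright: a round blue-painted coupling foot, 72 mm in diameter and straight-sided from the table up to 50 mm, then a shoulder narrowing to a slim tube (30 mm thick with a black grip at 62 to 125 mm, then bare metal, blue tip 34 mm thick at the top), 235 mm tall in all. Stands in the blue bay. Origin at the centre of its underside. Leave alone.
- torch: a standing yellow torch with a black head, 165 mm tall, 44 to 52 mm thick; origin at the centre of its underside. Leave alone.
- cap: a flat metal blanking cap, 68 mm in diameter, 20 mm thick with a black stub to 28 mm; origin at the centre of its underside. Leave alone.
- tin: an orange first-aid box, 70 x 110 x 36 mm, origin at the centre of its underside. Leave alone.
There are look-alikes about, which are no part of the job. Of the things that look like the red_nozzle, the smaller one is meant.

How it is judged:
By the outcome, as a careful person would: the job done as asked, in the order asked, and still so for the second after the job is handed in, with the robot touching nothing.
It also fails if it takes over 64 s, if anything falls off the work surface, if the arm or the gripper's body presses on something with over 40 N, if the wrist force passes 120 N, or if a joint passes its speed limit or range.

## Working session

There is one attempt and no reset: what is moved stays moved. The work goes in short steps, Python scripts to look and compute and a tool call to move; the robot and the scene stay as the last step left them, time stands still between calls to the robot, and variables do not carry over. Pictures are saved under pics/ and viewed, about 8 in all and at most 12, crops included, and the job is handed in when it is done.

Besides the shell and the picture viewer there is one more tool, called after "Call:" as name(argument=value, ...), one argument or row to a line, values as JSON. apply_moves: Moves the arm, as the interface text tells. Its arguments: {"type":"object","properties":{"moves":{"type":"array","items":{"type":"array","items":{"type":"array","items":{"type":"number"}}}}},"required":["moves"]}

```bash
mkdir -p pics; python3 - <<'E'
from bench import *
import cv2
for n in("scene","top"):
    cv2.imwrite(f"pics/{n}0.png",camera(n)[:,:,::-1]); c=get_calibration(n); print(n,c)
o=get_obs(); print(o["time_s"],o["eef_pos"],o["eef_rot"],o["opening"])
E
```

```text
scene {'vertical_fov': 43.222137144149386, 'cx': 326.93763650803623, 'cy': 228.88957832496442, 'k1': -0.1860896197286006, 'R': array([[ 0.46001979,  0.88790476, -0.00263139],
       [ 0.65441886, -0.34105169, -0.6748479 ],
       [-0.60009811,  0.30872136, -0.73795215]]), 't': array([-0.20710083, -0.3382217 ,  1.80266289])}
top {'vertical_fov': 54.469572108798786, 'cx': 331.7153673515694, 'cy': 242.15462757834388, 'k1': 0.01950567997458535, 'R': array([[ 0.02604494, -0.99928548,  0.02738964],
       [-0.99618928, -0.02822616, -0.08252398],
       [ 0.08323812, -0.02513593, -0.99621263]]), 't': array([-0.07273013,  0.56602198,  1.06563442])}
0.1 [0.24189393 0.5211115  0.24945026] [-3.35739794e-04  2.15703152e-01  9.76458636e-01 -7.54565059e-04] 0.9987236631494146
```

View pics/scene0.png

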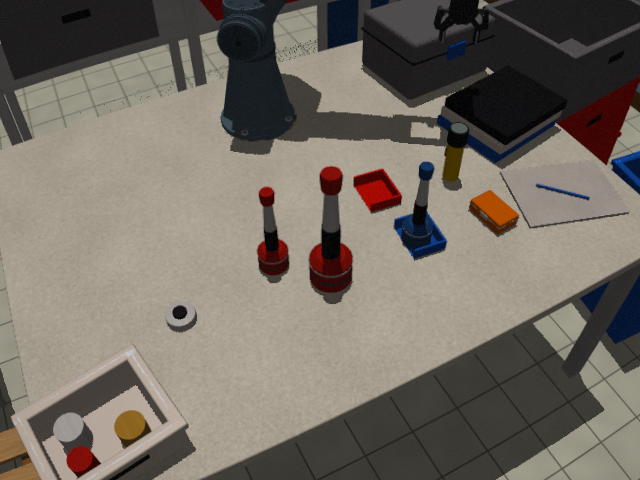

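View pics/top0.png

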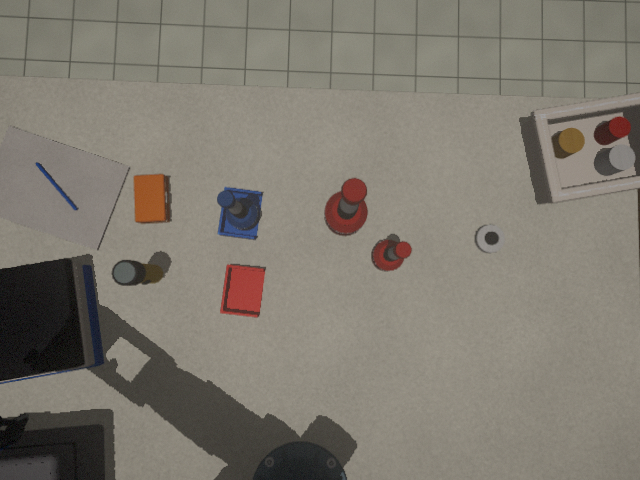

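The scene view shows the small red nozzle, foot at (273,258), left of the larger look-alike (331,268). The red bay is at (378,190), with the blue bay beside it. In the top view the nozzle foot is at (388,255), the look-alike at (346,212) and the red bay at (243,290).

```bash
cat > h.py <<'E'
import numpy as np,cv2
from bench import *
def proj(c,X):
    X=np.atleast_2d(X)@c["R"].T+c["t"]; s=X[:,:2]/X[:,2:]; r2=(s**2).sum(1,keepdims=True)
    f=240/np.tan(np.radians(c["vertical_fov"]/2)); return s*(1+c["k1"]*r2)*f+[c["cx"],c["cy"]]
def unproj(c,uv,z):
    f=240/np.tan(np.radians(c["vertical_fov"]/2)); d=(np.atleast_2d(uv)-[c["cx"],c["cy"]])/f; s=d.copy()
    for _ in range(20): s=d/(1+c["k1"]*(s**2).sum(1,keepdims=True))
    w=np.c_[s,np.ones(len(s))]@c["R"]; o=-c["R"].T@c["t"]
    return o+w*((z-o[2])/w[:,2:])
def circ(x,y,z,r):
    a=np.linspace(0,2*np.pi,60); return np.c_[x+r*np.cos(a),y+r*np.sin(a),0*a+z]
def bay(x,y,th,z):  # outer then inner outline
    R=np.array([[np.cos(th),-np.sin(th)],[np.sin(th),np.cos(th)]])
    P=np.array([[-.04,.056],[.046,.056],[.046,-.056],[-.04,-.056],[-.04,-.05],[.04,-.05],[.04,.05],[-.04,.05],[-.04,.056]])
    return np.c_[P@R.T+[x,y],np.full(len(P),z)]
E
python3 - <<'E'
from h import *
for n in("top","scene"):
    im=cv2.imread(f"pics/{n}0.png"); c=get_calibration(n)
    h=cv2.cvtColor(im,cv2.COLOR_BGR2HSV); m=(((h[...,0]<8)|(h[...,0]>172))&(h[...,1]>150)&(h[...,2]>50)).astype(np.uint8)
    k,l,st,ce=cv2.connectedComponentsWithStats(m)
    for i in range(1,k):
        if st[i,4]>150:
            print(n,st[i],ce[i].round(1),"z25",unproj(c,ce[i],.025)[0].round(4),"z30",unproj(c,cv2.boxPoints(cv2.minAreaRect(np.argwhere(l==i)[:,::-1].astype(np.float32))),.03).round(3).tolist())
# crops: bay+nozzles
im=cv2.imread("pics/top0.png")[150:340,200:420]; a=cv2.resize(im,None,fx=3,fy=3,interpolation=cv2.INTER_CUBIC)
cv2.imwrite("pics/c1.png",cv2.convertScaleAbs(a,alpha=1.5))
E
```

```text
top [608 117  23  21 346] [619.2 126.7] z25 [ 0.866  -0.7417  0.025 ] z30 [[0.873, -0.706, 0.03], [0.897, -0.751, 0.03], [0.855, -0.771, 0.03], [0.831, -0.727, 0.03]]
top [343 179  23  23 390] [354.1 189.8] z25 [ 0.6933 -0.1068  0.025 ] z30 [[0.692, -0.07, 0.03], [0.73, -0.105, 0.03], [0.694, -0.143, 0.03], [0.656, -0.107, 0.03]]
top [330 198  33  34 389] [344.5 218.2] z25 [ 0.6251 -0.0858  0.025 ] z30 [[0.608, -0.037, 0.03], [0.675, -0.061, 0.03], [0.649, -0.135, 0.03], [0.582, -0.112, 0.03]]
top [396 242  15  15 173] [402.9 249.4] z25 [ 0.5555 -0.2245  0.025 ] z30 [[0.572, -0.207, 0.03], [0.573, -0.24, 0.03], [0.54, -0.24, 0.03], [0.539, -0.208, 0.03]]
top [375 244  26  26 195] [385.8 260.3] z25 [ 0.5289 -0.1847  0.025 ] z30 [[0.536, -0.149, 0.03], [0.567, -0.183, 0.03], [0.526, -0.221, 0.03], [0.494, -0.187, 0.03]]
top [ 221  265   44   52 1581] [243.8 289.2] z25 [0.4534 0.1424 0.025 ] z30 [[0.401, 0.193, 0.03], [0.51, 0.184, 0.03], [0.501, 0.096, 0.03], [0.392, 0.106, 0.03]]
scene [200   0  24  21 296] [214.1   7.9] z25 [-0.6883  0.1058  0.025 ] z30 [[-0.772, 0.077, 0.03], [-0.75
[... 692 characters left out ...]
0.03], [0.38, -0.154, 0.03]]
scene [257 240  31  23 419] [272.4 252.3] z25 [ 0.53   -0.1844  0.025 ] z30 [[0.486, -0.206, 0.03], [0.513, -0.14, 0.03], [0.574, -0.165, 0.03], [0.548, -0.228, 0.03]]
scene [309 244  43  32 826] [330.5 261.1] z25 [ 0.6158 -0.0765  0.025 ] z30 [[0.55, -0.099, 0.03], [0.596, -0.012, 0.03], [0.676, -0.056, 0.03], [0.633, -0.14, 0.03]]
scene [311 280  38  13 164] [330.5 287.3] z25 [ 0.6823 -0.1112  0.025 ] z30 [[0.674, -0.157, 0.03], [0.648, -0.142, 0.03], [0.691, -0.072, 0.03], [0.717, -0.087, 0.03]]
scene [ 67 446  26  28 546] [ 79.4 458.8] z25 [ 0.8282 -0.7206  0.025 ] z30 [[0.818, -0.753, 0.03], [0.795, -0.708, 0.03], [0.844, -0.685, 0.03], [0.866, -0.73, 0.03]]
```

View pics/c1.png

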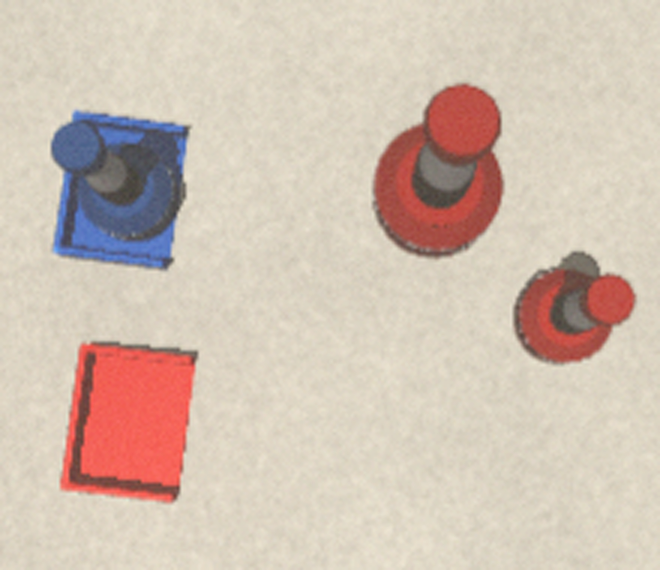

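```bash
cat > fit.py <<'E'
from h import *
from scipy.optimize import minimize
def red(im): 
    h=cv2.cvtColor(im,cv2.COLOR_BGR2HSV); return (((h[...,0]<9)|(h[...,0]>170))&(h[...,1]>120)&(h[...,2]>25)).astype(np.uint8)
def hullmask(m,box):
    x0,y0,x1,y1=box; p=np.argwhere(m[y0:y1,x0:x1]>0)[:,::-1]+[x0,y0]
    return cv2.convexHull(p.astype(np.float32)).reshape(-1,2)
def raster(p):
    m=np.zeros((480*4,640*4),np.uint8); cv2.fillConvexPoly(m,np.round(p*4+1.5).astype(np.int32),1); return m
def fit(obs,model,x0,step):
    # silhouettes compared as hull rasters
    R=[(c,raster(h)) for c,h in obs]
    def cost(v):
        s=0
        for c,r in R:
            p=raster(cv2.convexHull(proj(c,model(v)).astype(np.float32)).reshape(-1,2)); s+=1-(p&r).sum()/(p|r).sum()
        return s
    x0=np.array(x0,float); S=np.vstack([x0]+[x0+np.eye(len(x0))[i]*step[i] for i in range(len(x0))])
    r=minimize(cost,x0,method="Nelder-Mead",options=dict(initial_simplex=S,xatol=1e-4,fatol=1e-4)); return r.x.round(4),round(r.fun/len(R),3)
baym=lambda v:np.r_[bay(*v,0),bay(*v,.03)]
footm=lambda v:np.r_[circ(*v,0,.036),circ(*v,.05,.036)]
E
python3 - <<'E'
from fit import *
T=get_calibration("top");S=get_calibration("scene"); mt=red(cv2.imread("pics/top0.png")); ms=red(cv2.imread("pics/scene0.png"))
bt=hullmask(mt,(210,255,275,325)); bs=hullmask(ms,(345,160,410,220))
ft=hullmask(mt,(365,238,394,280)); fs=hullmask(ms,(250,232,300,290))
for o in ([(T,bt)],[(S,bs)],[(T,bt),(S,bs)]): print("bay",*fit(o,baym,[.455,.143,1.5],[.01,.01,.1]))
for o in ([(T,ft)],[(S,fs)],[(T,ft),(S,fs)]): print("foot",*fit(o,footm,[.53,-.185],[.01,.01]))
c=wc=get_calibration("wrist"); print(wc)
E
```

```text
bay [0.4505 0.1434 1.4689] 0.023
bay [0.4509 0.1419 1.4673] 0.038
bay [0.4504 0.1429 1.4663] 0.037
foot [ 0.5389 -0.1797] 0.484
foot [ 0.5401 -0.1875] 0.098
foot [ 0.5405 -0.1884] 0.293
{'vertical_fov': 71.01987261864242, 'cx': 319.77560059814215, 'cy': 240.92041335374537, 'k1': -0.061091253393444164, 'R': array([[ 0.42084726,  0.90713096, -0.00100041],
       [ 0.86755703, -0.40216497,  0.29258868],
       [ 0.26501392, -0.12400306, -0.95623787]]), 't': array([-0.574375  , -0.0384602 ,  0.37880036])}
```

```bash
cat > plan.py <<'E'
from h import *
from scipy.spatial.transform import Rotation as Ro
def pose(deg,tilt):
    a=np.radians(deg);t=np.radians(tilt); d=np.array([np.cos(a),np.sin(a),0]);u=np.array([0,0,1.])
    z=np.sin(t)*d-np.cos(t)*u; x=np.cos(t)*d+np.sin(t)*u; return Ro.from_matrix(np.c_[x,np.cross(z,x),z])
def rel(p0,R0,p,R): return np.r_[R0.inv().apply(np.array(p)-p0)*100,(R0.inv()*R).as_rotvec()].round(3).tolist()
def now():
    o=get_obs(); q=o["eef_rot"]; return np.array(o["eef_pos"]),Ro.from_quat([q[1],q[2],q[3],q[0]]),o
E
python3 - <<'E'
from plan import *
p,R,o=now()
print(rel(p,R,[.42,.1,.25],R)); print(rel(p,R,[.40,-.28,.25],R)); print(rel(p,R,[.40,-.28,.25],pose(95,0))); print(rel(p,R,[.40,-.30,.25],pose(95,40)))
print("cap",unproj(get_calibration("top"),[488,238],.015))
E
```

```text
[-33.893, -30.69, -0.016, 0.0, 0.0, 0.0]
[-48.086, -65.996, 0.036, 0.0, 0.0, 0.0]
[-48.086, -65.996, 0.036, -0.002, 0.001, 1.049]
[-48.929, -67.81, 0.039, -0.367, 0.632, 1.004]
cap [[ 0.58900124 -0.42867185  0.015     ]]
```

Call:
apply_moves(
  moves=[
    [[-4, -3.6, 0, 0, 0, 0.1, 0.5], [-8, -7.2, 0, 0, 0, 0.2, 0.5], [-12, -10.8, 0, 0, 0, 0.3, 0.5], [-16, -14.4, 0, 0, 0, 0.4, 0.5], [-20, -18, 0, 0, 0, 0.5, 0.5], [-24, -21.6, 0, 0, 0, 0.6, 0.5], [-28, -25.2, 0, 0, 0, 0.7, 0.5], [-32, -29, 0, 0, 0, 0.8, 0.5]],
  ],
)

```text
time_s: 0.9
eef_pos: [0.3985, 0.1514, 0.2502]
eef_rot: [0.0, 0.581, 0.814, 0.0]
wrist_force: [1.1, 0.0, -0.5]
opening: 0.499
```

```bash
python3 - <<'E'
from plan import *
p,R,o=now(); print(o["time_s"],p,o["q"],o["wrist_force"],o["opening"])
print(rel(p,R,[.40,-.30,.25],pose(95,0))); print(rel(p,R,[.40,-.30,.25],pose(95,40)))
E
```

```text
0.9 [0.39848178 0.15135166 0.2502289 ] [ 8.29493851e-02 -1.69918124e-01  1.95956060e+00  5.23911699e-05
  1.35166330e+00 -2.49152152e-01] [ 1.08213216  0.02427292 -0.45080583] 0.49870019343139654
[-42.719, -14.571, 0.02, 0.0, -0.0, 0.245]
[-42.719, -14.571, 0.02, -0.085, 0.695, 0.235]
```

Call:
apply_moves(
  moves=[
    [[-4.5, -1.5, 0, 0, 0, 0.1, 0.5], [-9.5, -3, 0, 0, 0, 0.24, 0.5], [-14.5, -5, 0, 0, 0, 0.24, 0.5], [-19.5, -6.5, 0, 0, 0, 0.24, 0.5], [-24.5, -8, 0, 0, 0, 0.24, 0.5], [-29.5, -10, 0, 0, 0, 0.24, 0.5], [-34.5, -11.5, 0, 0, 0, 0.24, 0.5], [-39.5, -13.5, 0, 0, 0, 0.24, 0.5]],
  ],
)

```text
time_s: 1.7
eef_pos: [0.4011, -0.246, 0.2502]
eef_rot: [0.0, 0.673, 0.74, 0.0]
wrist_force: [1.0, 0.5, 0.4]
opening: 0.5
```

```bash
python3 - <<'E'
from plan import *
p,R,o=now(); print(o["time_s"],p,o["q"],o["wrist_force"],o["opening"])
print(rel(p,R,[.45,-.30,.15],pose(95,20)));print(rel(p,R,[.545,-.28,.07],pose(95,40)))
E
```

```text
1.7 [ 0.40114489 -0.24600033  0.25015665] [-8.03284005e-01 -5.89522331e-02  1.86024546e+00  2.40995684e-04
  1.34021979e+00 -8.98908238e-01] [0.97992197 0.45376531 0.38979435] 0.4996017058930709
[-5.842, 4.346, 10.016, -0.001, 0.349, 0.008]
[-4.759, 13.991, 18.019, -0.003, 0.698, 0.008]
```

Call:
apply_moves(
  moves=[
    [[-3, 1.5, 1, 0, 0.1, 0, 0.5], [-5.5, 3, 3, 0, 0.2, 0, 0.5], [-5.5, 5, 6, 0, 0.3, 0, 0.5], [-5.5, 7, 9, 0, 0.4, 0, 0.5], [-5.5, 9, 12, 0, 0.5, 0, 0.5], [-5.5, 11, 14, 0, 0.6, 0, 0.5], [-5.5, 13, 16, 0, 0.7, 0, 0.5], [-5.5, 14, 17, 0, 0.7, 0, 0.5]],
  ],
)

```text
time_s: 2.5
eef_pos: [0.545, -0.2844, 0.0741]
eef_rot: [-0.258, 0.632, 0.693, 0.231]
wrist_force: [-1.2, 0.8, -0.6]
opening: 0.499
```

```bash
python3 - <<'E'
from plan import *
p,R,o=now(); print(o["time_s"],p,o["q"],o["wrist_force"],o["opening"],R.as_matrix().round(3).tolist())
print(rel(p,R,[.545,-.28,.028],pose(95,40)))
cv2.imwrite("pics/w1.png",camera("wrist")[:,:,::-1])
cv2.imwrite("pics/s1.png",camera("scene")[130:330,160:460,::-1].repeat(2,0).repeat(2,1))
E
```

```text
2.5 [ 0.54496575 -0.28443527  0.07409557] [-0.86285465  0.8037232   1.25238306  0.38286811  1.6893158  -1.02938961] [-1.15175659  0.82729753 -0.57402178] 0.49907259755960504 [[-0.068, 0.996, -0.066], [0.757, 0.094, 0.647], [0.65, -0.006, -0.76]]
[-2.663, 0.071, 3.788, -0.009, -0.01, 0.002]
```

View pics/w1.png

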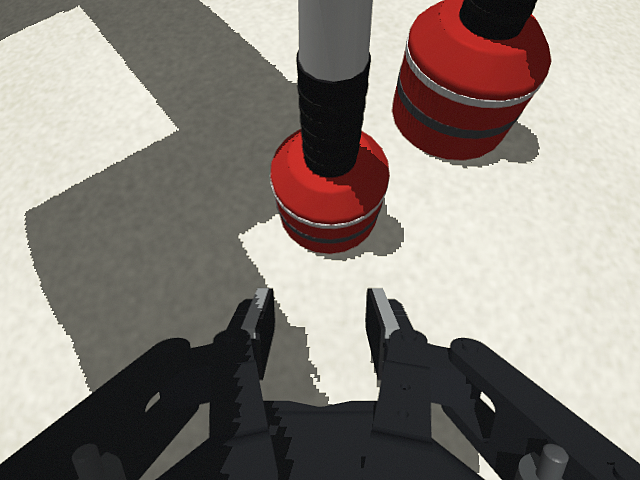

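View pics/s1.png

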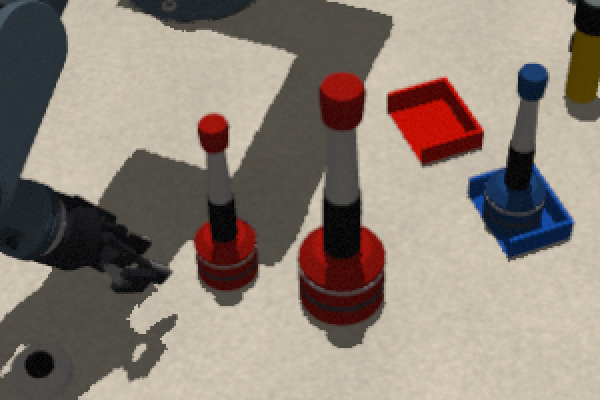

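Wrist view: the cradle pads at (265,325) and (378,325) are facing the red foot, which spans columns 271–389 with its bottom at row 253. The scene crop shows the wrist clearing the cap. Next I refine the foot position from the wrist picture.

```bash
python3 - <<'E'
from fit import *
from plan import *
p,R,o=now(); W=get_calibration("wrist"); m=red(cv2.imread("pics/w1.png"))
h=hullmask(m,(265,120,395,258))
mod=lambda v:np.r_[circ(*v,0,.036),circ(*v,.05,.036),circ(*v,.062,.016)]
v,e=fit([(W,h)],mod,[.54,-.187],[.01,.01]); print(v,e)
print("tool frame cm",(R.inv().apply(np.r_[v,.03]-p)*100).round(2))
for g in(.09,.075): print(rel(p,R,np.r_[v,0]-g*np.r_[np.cos(np.radians(95)),np.sin(np.radians(95)),0]+[0,0,.028],pose(95,40)))
E
```

```text
[ 0.5427 -0.1861] 0.034
tool frame cm [4.4  0.65 9.93]
[-2.597, 0.564, 4.268, -0.008, -0.004, 0.005]
[-1.452, 0.579, 5.236, -0.008, -0.004, 0.005]
```

```bash
cat >> plan.py <<'E'
def dv(a): return np.array([np.cos(np.radians(a)),np.sin(np.radians(a)),0])
S=np.array([.4509,.147,0])
def foot2tcp(f,a,g=.048,z=.028): return np.r_[f[:2],0]-g*dv(a)+[0,0,z]
E
python3 - <<'E'
from plan import *
p,R,o=now(); v=np.array([.5427,-.1861])
for g,z in((.09,.06),(.085,.028),(.062,.028)): print(rel(p,R,foot2tcp(v,105,g,z),pose(105,40)))
E
```

```text
[-0.435, 2.119, 1.899, 0.104, -0.004, -0.128]
[-2.125, 2.046, 4.661, 0.104, -0.004, -0.128]
[-0.393, 1.669, 6.127, 0.104, -0.004, -0.128]
```

Call:
apply_moves(
  moves=[
    [[-0.3, 1, 1, 0.05, 0, -0.06, 0.5], [-0.4, 2.1, 1.9, 0.1, 0, -0.13, 0.5], [-1.2, 2.1, 3.2, 0.1, 0, -0.13, 0.5], [-2.1, 2.05, 4.6, 0.1, 0, -0.13, 0.5], [-1.7, 1.95, 5, 0.1, 0, -0.13, 0.5], [-1.2, 1.85, 5.4, 0.1, 0, -0.13, 0.5], [-0.8, 1.75, 5.8, 0.1, 0, -0.13, 0.5], [-0.4, 1.67, 6.1, 0.1, 0, -0.13, 0.5]],
  ],
)

```text
time_s: 3.4
eef_pos: [0.5592, -0.2475, 0.0317]
eef_rot: [-0.269, 0.572, 0.745, 0.212]
wrist_force: [-0.6, 0.0, -0.6]
opening: 0.5
```

```bash
python3 - <<'E'
from plan import *
p,R,o=now(); print(p,o["wrist_force"],np.array(o["q"]).round(2)); F=np.array([.5427,-.1861,0]);d=F-p;d[2]=0
print("dist",np.linalg.norm(d),np.degrees(np.arctan2(d[1],d[0])))
cv2.imwrite("pics/w2.png",camera("wrist")[:,:,::-1])
# plan: quadratic Bezier F->C->P then straight to S, headings
P=S-.12*dv(84); t=np.linspace(0,1,7); 
C=P-.09*dv(84)
f=[(1-a)**2*F+2*a*(1-a)*C+a*a*P for a in t]
for a,x in zip(t,f): g=np.array(2*(1-a)*(C-F)+2*a*(P-C)); print(x.round(4),"dir",np.degrees(np.arctan2(g[1],g[0])).round(1))
E
```

```text
[ 0.55923247 -0.24753917  0.0317458 ] [-0.5578982  0.0382318 -0.6031381] [-0.78  0.87  1.23  0.34  1.66 -1.12]
dist 0.0636246304922532 105.06079638202972
[ 0.5427 -0.1861  0.    ] dir 132.5
[ 0.5082 -0.1456  0.    ] dir 128.2
[ 0.4806 -0.1071  0.    ] dir 122.8
[ 0.4597 -0.0705  0.    ] dir 116.0
[ 0.4458 -0.0359  0.    ] dir 107.4
[ 0.4386 -0.0031  0.    ] dir 96.7
[0.4384 0.0277 0.    ] dir 84.0
```

View pics/w2.png

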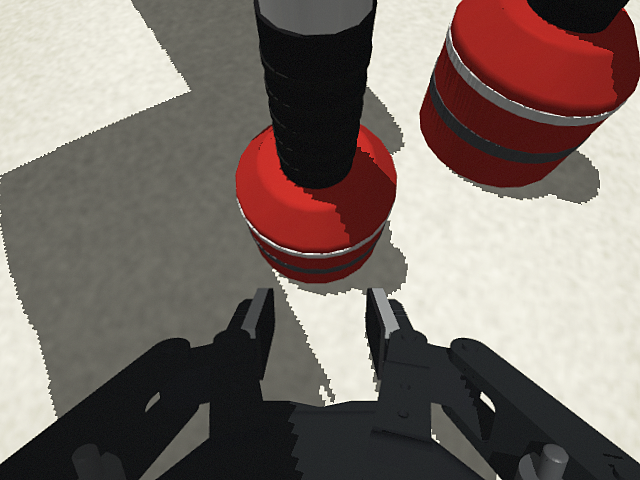

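Wrist view: the foot (column 316 at its base) is centred between the pads (265 and 378), a few mm from contact, with the tube clear of the gripper. Now I plan the push rows.

```bash
cat >> plan.py <<'E'
F=np.array([.5427,-.1861,0]); P=S-.12*dv(84); C=P-.06*dv(84)
T=np.linspace(0,1,400)[:,None]; path=np.r_[(1-T)**2*F+2*T*(1-T)*C+T*T*P, P+(S-P)*T[1:]]
L=np.r_[0,np.cumsum(np.linalg.norm(np.diff(path,axis=0),axis=1))]
def at(s): # foot position and pusher heading at arclength s
    f=np.array([np.interp(s,L,path[:,i]) for i in range(3)]); return f,np.interp(s,[0,.05,.24,L[-1]],[112,112,84,84])
def rows(p,R,ss,g=.048,z=.028):
    for s in ss:
        f,a=at(s); print(round(s,3),rel(p,R,foot2tcp(f,a,g,z),pose(a,40)))
E
python3 - <<'E'
from plan import *
p,R,o=now(); print(p,"L",L[-1]); print(rel(p,R,foot2tcp(F,112,.06),pose(112,40)))
rows(p,R,[0,.012,.024,.036])
E
```

```text
[ 0.55919882 -0.24673388  0.03175386] L 0.36132318960374854
[0.007, 0.703, 0.504, 0.086, -0.001, -0.09]
0 [0.919, 0.555, 1.269, 0.086, -0.001, -0.09]
0.012 [1.781, 0.133, 1.99, 0.086, -0.001, -0.09]
0.024 [2.645, -0.281, 2.713, 0.086, -0.001, -0.09]
0.036 [3.511, -0.686, 3.438, 0.086, -0.001, -0.09]
```

Call:
apply_moves(
  moves=[
    [[0, 0.7, 0.5, 0.086, 0, -0.09, 0.5], [0.5, 0.62, 0.9, 0.086, 0, -0.09, 0.5], [0.9, 0.55, 1.27, 0.086, 0, -0.09, 0.5], [1.2, 0.4, 1.5, 0.086, 0, -0.09, 0.5], [1.5, 0.27, 1.75, 0.086, 0, -0.09, 0.5], [1.8, 0.13, 2, 0.086, 0, -0.09, 0.5], [2.2, -0.07, 2.35, 0.086, 0, -0.09, 0.5], [2.65, -0.28, 2.7, 0.086, 0, -0.09, 0.5]],
  ],
)

```text
time_s: 4.25
eef_pos: [0.5468, -0.212, 0.0275]
eef_rot: [-0.284, 0.526, 0.779, 0.191]
wrist_force: [1.3, -2.6, -2.6]
opening: 0.502
```

```bash
python3 - <<'E'
from plan import *
p,R,o=now(); print(p,o["wrist_force"])
W=get_calibration("wrist"); cv2.imwrite("pics/w3.png",camera("wrist")[:,:,::-1])
f,a=at(.024); tp=foot2tcp(f,a); print("cmd",tp)
from fit import *
h=hullmask(red(cv2.imread("pics/w3.png")),(200,120,430,330))
mod=lambda v:np.r_[circ(*v,0,.036),circ(*v,.05,.036),circ(*v,.062,.016)]
print(fit([(W,h)],mod,f[:2],[.01,.01]),f)
rows(tp,pose(a,40),[.036,.048,.06,.072])
E
```

```text
[ 0.54678338 -0.21196078  0.02748683] [ 1.26833138 -2.57250421 -2.56287431]
cmd [ 0.54682191 -0.21101114  0.028     ]
(array([ 0.5299, -0.1694]), np.float64(0.071)) [ 0.52884079 -0.16650632  0.        ]
0.036 [0.897, -0.262, 0.753, 0.0, 0.0, 0.0]
0.048 [1.796, -0.515, 1.507, 0.0, 0.0, 0.0]
0.06 [2.697, -0.88, 2.263, -0.017, -0.0, 0.02]
0.072 [3.604, -1.257, 3.024, -0.036, -0.0, 0.043]
```

View pics/w3.png

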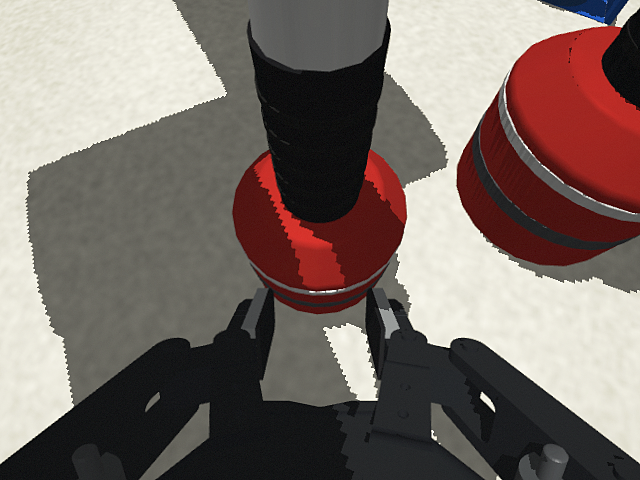

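In contact, about 3 N. The foot is upright and centred in the pads (base column 318), and the look-alike is clear on the right. I keep pushing.

Call:
apply_moves(
  moves=[
    [[0.45, -0.13, 0.38, 0, 0, 0, 0.5], [0.9, -0.26, 0.75, 0, 0, 0, 0.5], [1.35, -0.39, 1.13, 0, 0, 0, 0.5], [1.8, -0.52, 1.5, 0, 0, 0, 0.5], [2.25, -0.7, 1.88, -0.008, 0, 0.01, 0.5], [2.7, -0.88, 2.26, -0.017, 0, 0.02, 0.5], [3.15, -1.07, 2.64, -0.026, 0, 0.031, 0.5], [3.6, -1.26, 3.02, -0.036, 0, 0.043, 0.5]],
  ],
)

```text
time_s: 5.1
eef_pos: [0.5174, -0.1727, 0.0275]
eef_rot: [-0.278, 0.548, 0.763, 0.199]
wrist_force: [1.0, -2.8, -1.5]
opening: 0.502
```

```bash
cat > step.py <<'E'
import sys
from fit import *
from plan import *
def step(s,ss):
    p,R,o=now(); f,a=at(s); tp=foot2tcp(f,a); print("err mm",((p-tp)*1000).round(1),"force",np.round(o["wrist_force"],1),"t",o["time_s"])
    rows(tp,pose(a,40),ss)
if __name__=="__main__": s=float(sys.argv[1]); step(s,[s+.012*i for i in range(1,int(sys.argv[2])+1)])
E
python3 step.py .072 4
```

```text
err mm [-0.1 -0.6 -0.5] force [ 1.  -2.8 -1.5] t 5.1
0.084 [0.895, -0.431, 0.751, -0.02, 0.0, 0.024]
0.096 [1.796, -0.848, 1.507, -0.04, 0.0, 0.047]
0.108 [2.704, -1.248, 2.269, -0.06, 0.0, 0.071]
0.12 [3.617, -1.63, 3.035, -0.079, 0.0, 0.095]
```

Call:
apply_moves(
  moves=[
    [[0.45, -0.22, 0.38, -0.01, 0, 0.012, 0.5], [0.9, -0.43, 0.75, -0.02, 0, 0.024, 0.5], [1.35, -0.64, 1.13, -0.03, 0, 0.035, 0.5], [1.8, -0.85, 1.51, -0.04, 0, 0.047, 0.5], [2.25, -1.05, 1.89, -0.05, 0, 0.059, 0.5], [2.7, -1.25, 2.27, -0.06, 0, 0.071, 0.5], [3.16, -1.44, 2.65, -0.07, 0, 0.083, 0.5], [3.62, -1.63, 3.04, -0.079, 0, 0.095, 0.5]],
  ],
)

```text
time_s: 5.9
eef_pos: [0.4868, -0.1332, 0.0275]
eef_rot: [-0.266, 0.594, 0.728, 0.216]
wrist_force: [1.4, -1.7, -2.5]
opening: 0.501
```

```bash
python3 step.py .12 4; python3 - <<'E'
from fit import *
from plan import *
p,R,o=now(); W=get_calibration("wrist"); cv2.imwrite("pics/w4.png",camera("wrist")[:,:,::-1]); f,a=at(.12)
h=hullmask(red(cv2.imread("pics/w4.png")),(200,120,430,330))
mod=lambda v:np.r_[circ(*v,0,.036),circ(*v,.05,.036),circ(*v,.062,.016)]
v,e=fit([(W,h)],mod,f[:2],[.01,.01]); print(v,e,f,a,"lateral mm",np.cross(dv(a),np.r_[v,0]-np.r_[p[:2],0])[2]*1000)
E
```

```text
err mm [-0.1 -0.6 -0.5] force [ 1.4 -1.7 -2.5] t 5.9
0.132 [0.879, -0.506, 0.738, -0.02, 0.0, 0.024]
0.144 [1.767, -0.988, 1.483, -0.04, -0.0, 0.047]
0.156 [2.665, -1.442, 2.236, -0.06, -0.0, 0.071]
0.168 [3.572, -1.864, 2.997, -0.079, -0.0, 0.095]
[ 0.4778 -0.0883] 0.07 [ 0.47719706 -0.08562061  0.        ] 101.6842105263158 lateral mm -0.2612960885623166
```

View pics/w4.png

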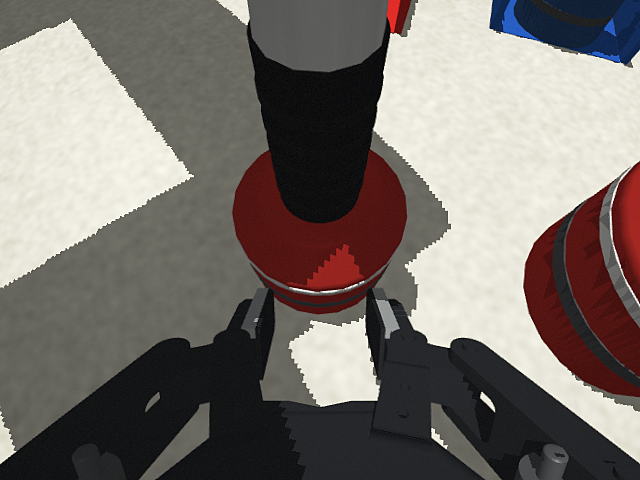

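Still cradled, with the foot base at column 318 and a lateral offset of about 0 mm. The look-alike is passing on the right (525+), and the bay edge appears at (400,15).

Call:
apply_moves(
  moves=[
    [[0.44, -0.25, 0.37, -0.01, 0, 0.012, 0.5], [0.88, -0.51, 0.74, -0.02, 0, 0.024, 0.5], [1.32, -0.75, 1.11, -0.03, 0, 0.035, 0.5], [1.77, -0.99, 1.48, -0.04, 0, 0.047, 0.5], [2.21, -1.22, 1.86, -0.05, 0, 0.059, 0.5], [2.66, -1.44, 2.24, -0.06, 0, 0.071, 0.5], [3.12, -1.65, 2.62, -0.07, 0, 0.083, 0.5], [3.57, -1.86, 3, -0.079, 0, 0.095, 0.5]],
  ],
)

```text
time_s: 6.75
eef_pos: [0.4592, -0.0913, 0.0276]
eef_rot: [-0.252, 0.638, 0.69, 0.231]
wrist_force: [1.5, -3.2, -1.4]
opening: 0.498
```

```bash
python3 step.py .168 4
```

```text
err mm [-0.1 -0.5 -0.4] force [ 1.5 -3.2 -1.4] t 6.75
0.18 [0.874, -0.526, 0.733, -0.02, -0.0, 0.024]
0.192 [1.763, -1.005, 1.479, -0.04, 0.0, 0.047]
0.204 [2.667, -1.422, 2.238, -0.06, 0.0, 0.071]
0.216 [3.587, -1.757, 3.01, -0.079, -0.0, 0.095]
```

Call:
apply_moves(
  moves=[
    [[0.44, -0.26, 0.37, -0.01, 0, 0.012, 0.5], [0.87, -0.53, 0.73, -0.02, 0, 0.024, 0.5], [1.32, -0.77, 1.11, -0.03, 0, 0.035, 0.5], [1.76, -1, 1.48, -0.04, 0, 0.047, 0.5], [2.21, -1.21, 1.86, -0.05, 0, 0.059, 0.5], [2.67, -1.42, 2.24, -0.06, 0, 0.071, 0.5], [3.13, -1.59, 2.62, -0.07, 0, 0.083, 0.5], [3.59, -1.76, 3.01, -0.079, 0, 0.095, 0.5]],
  ],
)

```text
time_s: 7.55
eef_pos: [0.4378, -0.0459, 0.0276]
eef_rot: [-0.238, 0.679, 0.649, 0.246]
wrist_force: [0.3, -2.9, -0.8]
opening: 0.501
```

```bash
python3 step.py .216 4
```

```text
err mm [-0.1 -0.4 -0.4] force [ 0.3 -2.9 -0.8] t 7.55
0.228 [0.905, -0.369, 0.759, -0.02, 0.0, 0.024]
0.24 [1.827, -0.576, 1.533, -0.04, -0.0, 0.047]
0.252 [2.745, -0.504, 2.303, -0.04, -0.0, 0.047]
0.264 [3.662, -0.43, 3.073, -0.04, -0.0, 0.047]
```

Call:
apply_moves(
  moves=[
    [[0.45, -0.19, 0.38, -0.01, 0, 0.012, 0.5], [0.9, -0.37, 0.76, -0.02, 0, 0.024, 0.5], [1.36, -0.48, 1.15, -0.03, 0, 0.035, 0.5], [1.83, -0.58, 1.53, -0.04, 0, 0.047, 0.5], [2.29, -0.54, 1.92, -0.04, 0, 0.047, 0.5], [2.75, -0.5, 2.3, -0.04, 0, 0.047, 0.5], [3.2, -0.47, 2.69, -0.04, 0, 0.047, 0.5], [3.66, -0.43, 3.07, -0.04, 0, 0.047, 0.5]],
  ],
)

```text
time_s: 8.35
eef_pos: [0.436, 0.0019, 0.0277]
eef_rot: [-0.23, 0.698, 0.629, 0.253]
wrist_force: [-0.2, -2.5, -1.9]
opening: 0.5
```

```bash
python3 step.py .264 4; python3 - <<'E'
from fit import *
from plan import *
p,R,o=now(); a=84
W=get_calibration("wrist");T=get_calibration("top"); w=camera("wrist")[:,:,::-1].copy(); t=camera("top")[:,:,::-1].copy()
h=hullmask(red(w),(200,120,430,330)); mod=lambda v:np.r_[circ(*v,0,.036),circ(*v,.05,.036),circ(*v,.062,.016)]
v,e=fit([(W,h)],mod,at(.264)[0][:2],[.01,.01])
B=np.array([.4505,.143]);d=v-B; print(v,e,"in bay frame",d@dv(84.05)[:2],d@[-dv(84.05)[1],dv(84.05)[0]])
cv2.polylines(w,[proj(W,bay(.4505,.143,1.467,.03)).round().astype(int)],0,(0,255,0))
tt=cv2.resize(t,None,fx=4,fy=4,interpolation=cv2.INTER_CUBIC)
for q in(bay(.4505,.143,1.467,.03),circ(*v,.05,.036)): cv2.polylines(tt,[(proj(T,q)*4+1.5).round().astype(int)],0,(0,255,0))
cv2.imwrite("pics/c5.png",np.hstack([cv2.resize(w,(400,300)),tt[930:1330,860:1260][:300]]))
E
```

```text
err mm [ 0.3 -0.5 -0.3] force [-0.2 -2.5 -1.9] t 8.35
0.276 [0.919, -0.0, 0.771, 0.0, 0.0, 0.0]
0.288 [1.839, -0.0, 1.543, 0.0, 0.0, 0.0]
0.3 [2.758, -0.0, 2.314, 0.0, 0.0, 0.0]
0.312 [3.677, -0.0, 3.085, 0.0, 0.0, 0.0]
[0.4409 0.0482] 0.214 in bay frame -0.09528442845369235 -0.0002787368888072654
```

View pics/c5.png

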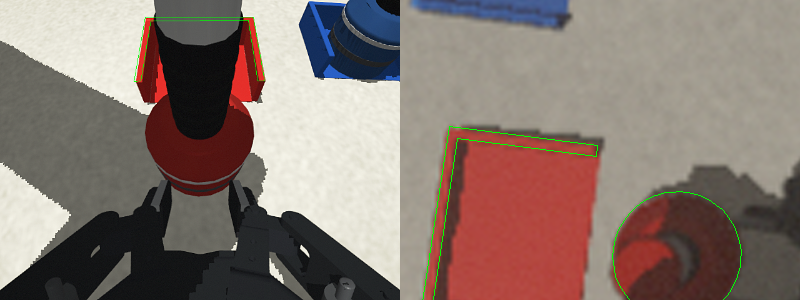

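Left: the foot (centre column 200) is lined up with the bay mouth (135–265), and the bay outline fits. Right: the foot and bay overlays fit. The foot is about 99 mm from the seat and 0 mm off laterally, so I push straight in.

Call:
apply_moves(
  moves=[
    [[0.46, 0, 0.39, 0, 0, 0, 0.5], [0.92, 0, 0.77, 0, 0, 0, 0.5], [1.38, 0, 1.16, 0, 0, 0, 0.5], [1.84, 0, 1.54, 0, 0, 0, 0.5], [2.3, 0, 1.93, 0, 0, 0, 0.5], [2.76, 0, 2.31, 0, 0, 0, 0.5], [3.22, 0, 2.7, 0, 0, 0, 0.5], [3.68, 0, 3.09, 0, 0, 0, 0.5]],
  ],
)

```text
time_s: 9.25
eef_pos: [0.4409, 0.0498, 0.0277]
eef_rot: [-0.23, 0.698, 0.629, 0.253]
wrist_force: [-1.0, -4.5, 2.1]
opening: 0.504
```

Call:
apply_moves(
  moves=[
    [[0.38, 0, 0.32, 0, 0, 0, 0.5], [0.76, 0, 0.64, 0, 0, 0, 0.5], [1.14, 0, 0.96, 0, 0, 0, 0.5], [1.52, 0, 1.28, 0, 0, 0, 0.5], [1.9, 0, 1.6, 0, 0, 0, 0.5], [2.28, 0, 1.92, 0, 0, 0, 0.5], [2.66, 0, 2.23, 0, 0, 0, 0.5], [2.9, 0, 2.43, 0, 0, 0, 0.5]],
  ],
)

```text
time_s: 10.05
eef_pos: [0.4447, 0.0874, 0.0276]
eef_rot: [-0.23, 0.698, 0.629, 0.253]
wrist_force: [0.8, -4.4, 0.6]
opening: 0.499
```

```bash
python3 - <<'E'
from fit import *
from plan import *
p,R,o=now(); a=84; print(p,o["wrist_force"],o["time_s"])
W=get_calibration("wrist"); w=camera("wrist")[:,:,::-1].copy()
cv2.polylines(w,[proj(W,bay(.4505,.143,1.467,.03)).round().astype(int)],0,(0,255,0))
f=p+.0462*dv(84); d=(f[:2]-[.4505,.143]); print("foot est in bay",d@dv(84.05)[:2],d@[-dv(84.05)[1],dv(84.05)[0]])
cv2.imwrite("pics/w6.png",w)
E
```

```text
[0.44467871 0.0874496  0.02761581] [ 0.79533571 -4.38919567  0.57568474] 10.05
foot est in bay -0.009654594561115802 -8.776536866280499e-06
```

View pics/w6.png

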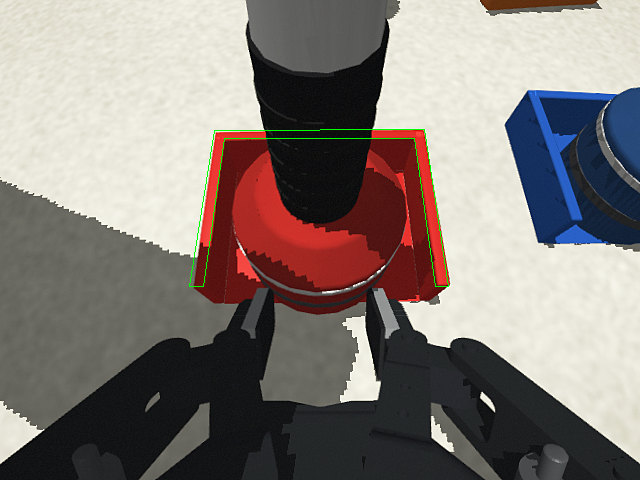

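The foot is inside the walls and centred, with about 14 mm to go. Now slow fine steps.

Call:
apply_moves(
  moves=[
    [[0.15, 0, 0.13, 0, 0, 0, 0.5], [0.3, 0, 0.25, 0, 0, 0, 0.5], [0.43, 0, 0.36, 0, 0, 0, 0.5], [0.54, 0, 0.45, 0, 0, 0, 0.5], [0.65, 0, 0.55, 0, 0, 0, 0.5], [0.75, 0, 0.63, 0, 0, 0, 0.5], [0.8, 0, 0.67, 0, 0, 0, 0.5], [0.84, 0, 0.7, 0, 0, 0, 0.5]],
  ],
)

```text
time_s: 10.9
eef_pos: [0.4459, 0.0978, 0.0277]
eef_rot: [-0.23, 0.698, 0.629, 0.253]
wrist_force: [-0.3, -4.7, 1.1]
opening: 0.503
```

Call:
apply_moves(
  moves=[
    [[0.04, 0, 0.03, 0, 0, 0, 0.5], [0.08, 0, 0.065, 0, 0, 0, 0.5], [0.12, 0, 0.1, 0, 0, 0, 0.5], [0.15, 0, 0.13, 0, 0, 0, 0.5]],
  ],
)

```text
time_s: 11.3
eef_pos: [0.4461, 0.0998, 0.0277]
eef_rot: [-0.23, 0.698, 0.629, 0.253]
wrist_force: [0.2, -4.3, 0.6]
opening: 0.503
```

Call:
apply_moves(
  moves=[
    [[0.04, 0, 0.03, 0, 0, 0, 0.5], [0.08, 0, 0.065, 0, 0, 0, 0.5], [0.11, 0, 0.095, 0, 0, 0, 0.5], [0.11, 0, 0.095, 0, 0, 0, 0.5]],
  ],
)

```text
time_s: 11.7
eef_pos: [0.4463, 0.1013, 0.0277]
eef_rot: [-0.23, 0.698, 0.629, 0.253]
wrist_force: [-0.7, -4.2, 1.9]
opening: 0.5
```

Call:
apply_moves(
  moves=[
    [[0.04, 0, 0.03, 0, 0, 0, 0.5], [0.08, 0, 0.065, 0, 0, 0, 0.5], [0.08, 0, 0.065, 0, 0, 0, 0.5]],
  ],
)

```text
time_s: 12.0
eef_pos: [0.4465, 0.102, 0.0276]
eef_rot: [-0.229, 0.698, 0.629, 0.253]
wrist_force: [-0.8, -5.4, 2.8]
opening: 0.503
```

Call:
apply_moves(
  moves=[
    [[0.04, 0, 0.03, 0, 0, 0, 0.5], [0.08, 0, 0.065, 0, 0, 0, 0.5], [0.08, 0, 0.065, 0, 0, 0, 0.5]],
  ],
)

```text
time_s: 12.3
eef_pos: [0.4467, 0.1023, 0.0276]
eef_rot: [-0.229, 0.699, 0.629, 0.253]
wrist_force: [-3.1, -10.3, 2.9]
opening: 0.499
```

```bash
python3 - <<'E'
from plan import *
p,R,o=now(); print(p,o["wrist_force"])
E
```

```text
[0.44670937 0.10228636 0.0275967 ] [ -3.13012889 -10.25868484   2.87147958]
```

Call:
apply_moves(
  moves=[
    [[0.04, 0, 0.03, 0, 0, 0, 0.5], [0.04, 0, 0.03, 0, 0, 0, 0.5]],
  ],
)

```text
time_s: 12.5
eef_pos: [0.4468, 0.1024, 0.0276]
eef_rot: [-0.229, 0.699, 0.629, 0.253]
wrist_force: [-5.3, -13.5, 3.9]
opening: 0.498
```

Call:
apply_moves(
  moves=[
    [[-0.2, 0, -0.17, 0, 0, 0, 0.5], [-0.5, 0, -0.42, 0, 0, 0, 0.5], [-0.9, 0, -0.75, 0, 0, 0, 0.5], [-1.5, 0, -1.26, 0, 0, 0, 0.5], [-2.3, 0, -1.93, 0, 0, 0, 0.5], [-3.2, 0, -2.7, 0, 0, 0, 0.5], [-4.2, 0, -3.5, 0, 0, 0, 0.5], [-5.2, 0, -4.36, 0, 0, 0, 0.5]],
  ],
)

```text
time_s: 13.3
eef_pos: [0.4394, 0.0349, 0.0277]
eef_rot: [-0.23, 0.699, 0.628, 0.254]
wrist_force: [-0.1, 0.7, -0.6]
opening: 0.497
```

```bash
python3 - <<'E'
from fit import *
from plan import *
p,R,o=now(); print(p,o["wrist_force"],o["time_s"])
W=get_calibration("wrist"); w=camera("wrist")[:,:,::-1].copy(); s=camera("scene")[:,:,::-1]
cv2.polylines(w,[proj(W,bay(.4505,.143,1.467,.03)).round().astype(int)],0,(0,255,0))
for z in(0,.05): cv2.polylines(w,[proj(W,circ(*S[:2],z,.036)).round().astype(int)],0,(255,255,0))
cv2.imwrite("pics/w7.png",np.hstack([cv2.resize(w,(480,360)),cv2.resize(s[120:240,330:430],(300,360))]))
E
```

```text
[0.43941869 0.03491963 0.02767327] [-0.06287269  0.7295247  -0.60559176] 13.3
```

View pics/w7.png

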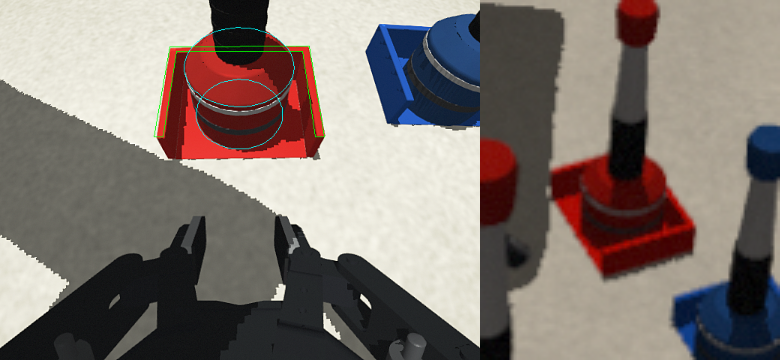

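Nozzle upright in the bay, matching the predicted seat outlines. The gripper is clear and the force reads about 0. I retreat up and back a little more, then hand in.

Call:
apply_moves(
  moves=[
    [[-1, 0, -1.5, 0, 0, 0, 0.5], [-1.5, 0, -4, 0, 0, 0, 0.5], [-1.5, 0, -7, 0, 0, 0, 0.5], [-1.5, 0, -9, 0, 0, 0, 0.5], [-1.5, 0, -10, 0, 0, 0, 0.5], [-1.5, 0, -10, 0, 0, 0, 0.5], [-1.5, 0, -10, 0, 0, 0, 0.5]],
  ],
)

```text
time_s: 14.1
eef_pos: [0.4313, -0.0384, 0.0941]
eef_rot: [-0.23, 0.698, 0.628, 0.253]
wrist_force: [-0.0, 0.4, -0.2]
opening: 0.499
```

```bash
python3 - <<'E'
from fit import *
from plan import *
p,R,o=now(); print(p,o["wrist_force"],o["time_s"])
im=camera("scene")[:,:,::-1]; d=cv2.absdiff(im,cv2.imread("pics/scene0.png")).max(2)
# others unmoved?
for n,(x0,y0,x1,y1) in dict(cap=(163,300,200,332),blue=(395,160,448,260),torch=(440,120,470,185),tin=(468,190,520,232),big=(305,165,355,295)).items(): print(n,(d[y0:y1,x0:x1]>60).mean().round(3))
W=get_calibration("wrist");w=camera("wrist")[:,:,::-1]; cv2.imwrite("pics/s8.png",np.hstack([cv2.resize(w,(400,300)),cv2.resize(im,(400,300))]))
E
```

```text
[ 0.43134826 -0.03844014  0.09414756] [-0.04344375  0.40732584 -0.23160335] 14.1
cap 0.0
blue 0.0
torch 0.065
tin 0.0
big 0.173
```

View pics/s8.png

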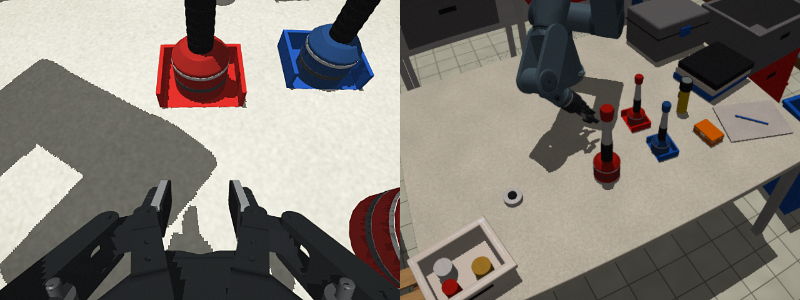

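```bash
python3 -c "
from bench import *
print(hand_in())"
```

```text
the job is handed in; nothing more can be done
None
```

The small red nozzle now stands upright and centred in the red bay with its foot against the back wall. I backed the arm away and handed the job in at about 14 s of the 64 s allowed.

- **How it was pushed:** The gripper was tilted 40° and half open, so its two fingertips cradled the foot about 25 mm above the table. I pushed along a gentle curve to the bay mouth, then straight in.
- **Contact with the wall:** At the predicted seat position the pushing force rose from about 4 N to 14 N and the foot stopped moving.
- **After backing away:** The wrist force fell to about zero. The nozzle matched the outlines drawn for the seat position.
- **Other objects:** The before-and-after scene pictures showed no change at the cap, the blue nozzle and the first-aid box. They did differ at the torch and at the large look-alike. I put that down to the arm and its shadow, because both looked to be in place by eye, but I did not measure them separately.

The two outside cameras disagreed by several millimetres on where the nozzle first stood. I used the wrist camera's reading instead, and the first contact with the foot agreed with it.

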